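# Put the polishing wheels back on their stands

### The job

Put the four felt polishing wheels away on their two stands: the red wheels on the post of the stand with the red foot, the blue wheels on the one with the blue foot. On each stand the large wheel goes on first, flat on the foot, and the small one flat on top of it. Leave the grey grindstone, the hammer, the jar and the steel block where they are.

Things in the scene. Friction and masses are not known exactly. Their poses are not given: they have to be found in the camera images.
- red_large: large red hard-felt polishing wheel: a flat ring lying on its face, outer diameter 64 mm, through bore 22 mm, 18 mm thick, about 60 g. Origin on the bore axis at the underside; z is the axis, up. At the start it lies on the bench (origin at height 0).
- red_small: small red hard-felt polishing wheel: a flat ring lying on its face, outer diameter 46 mm, through bore 22 mm, 18 mm thick, about 30 g. Origin on the bore axis at the underside; z is the axis, up. At the start it lies on the bench (origin at height 0).
- blue_large: large blue hard-felt polishing wheel: a flat ring lying on its face, outer diameter 64 mm, through bore 22 mm, 18 mm thick, about 60 g. Origin on the bore axis at the underside; z is the axis, up. At the start it lies on the bench (origin at height 0).
- blue_small: small blue hard-felt polishing wheel: a flat ring lying on its face, outer diameter 46 mm, through bore 22 mm, 18 mm thick, about 30 g. Origin on the bore axis at the underside; z is the axis, up. At the start it lies on the bench (origin at height 0).
- red_stand: red storage stand, fixed to the bench: red round foot 60 mm across, 10 mm thick, with an upright brass post at its centre, 8 mm thick, tapering over its last 5 mm to a blunt tip 52 mm above the bench. Origin on the post axis at bench height; z up. Wheels are threaded on the post: the first one's underside is then 10 mm, the second's 28 mm above the bench.
- blue_stand: blue storage stand, fixed to the bench: blue round foot 60 mm across, 10 mm thick, with an upright brass post at its centre, 8 mm thick, tapering over its last 5 mm to a blunt tip 52 mm above the bench. Origin on the post axis at bench height; z up. Wheels are threaded on the post: the first one's underside is then 10 mm, the second's 28 mm above the bench.
- grindstone: grey grindstone, not to be moved: a flat ring of outer diameter 64 mm, bore 22 mm, 26 mm thick, lying on the bench among the wheels. Origin on its axis at the underside, z up.
- hammer: hammer, 240 mm long, lying across the far side of the bench beyond the wheels; not to be moved. Origin under it at bench height; x runs along the handle towards the head.
- jar: closed amber jar with black cap, 60 mm in diameter, 70 mm high, standing on the bench to the right of the wheels; not to be moved. Origin at the centre of its underside.
- bench_block: square steel block 80 x 80 x 25 mm lying on the bench to the left of the wheels; not to be moved. Origin at the centre of its underside.
Not all that is in view belongs to the job. Of the things shaped like the blue_stand, the blue one is meant.

How it is judged:
At the end, for the whole second after the job is handed in: On the stand of its colour, each large wheel lies threaded on the post with its underside 10 mm above the bench, each small one above it at 28 mm; heights within 4 mm, axes within 10 mm of the post, level within 0.12 rad; all four let go and at rest (horizontal distance between each of red_large, red_small and red_stand below 0.01 m and z of red_large in the frame of red_stand between 0.006 and 0.014 m and angle between each of red_large, red_small, blue_large, blue_small's own z axis and vertical below 0.12 rad and linear speed of each of red_large, red_small, blue_large, blue_small below 0.02 m/s and angular speed of each of red_large, red_small, blue_large, blue_small below 0.2 rad/s and z of red_small in the frame of red_stand between 0.024 and 0.032 m and horizontal distance between each of blue_large, blue_small and blue_stand below 0.01 m and z of blue_large in the frame of blue_stand between 0.006 and 0.014 m and z of blue_small in the frame of blue_stand between 0.024 and 0.032 m); the robot touches nothing.
It fails at once if the grindstone is moved by more than 20 mm (distance of grindstone from where it was at the start of the episode above 0.02 m).
It fails at once if the hammer is moved by more than 20 mm (distance of hammer from where it was at the start of the episode above 0.02 m).
It fails at once if the jar is moved by more than 20 mm (distance of jar from where it was at the start of the episode above 0.02 m).
It fails at once if the steel block is moved by more than 20 mm (distance of bench_block from where it was at the start of the episode above 0.02 m).
It also fails if it takes over 109 s, if anything falls off the work surface, if the arm or the gripper's body presses on something with over 40 N, if the wrist force passes 120 N, or if a joint passes its speed limit or range.

### The arm

A 6-joint arm with a two-finger parallel gripper is mounted at the origin on the work surface. World frame = base frame: x ahead of the robot, y to its left, z up, the work surface at z = 0. Lengths are in m, angles in rad, forces in N, time in s.
With the tool pointing down it reaches from about 0.275 to 0.75 m from the base axis. Payload 10.2 kg.
Tool frame: the origin (TCP) lies at the very end of the fingers, on their centre line; the grasp point (between the pads) lies 19 mm behind it; z points along the fingers, y is the line along which they close (so a half turn about z gives the same grasp; the last joint's range is limited). The gripper opens to 88 mm and grips with 3 to 60 N. Pads are 18 mm wide; open, the fingers measure 123 mm over their backs; the gripper's body (75 mm by 187 mm) begins 45 mm behind the grasp point.
Start: joints at [0.986, 0.313, 1.498, -0, 1.331, -0.223], TCP at [0.186, 0.491, 0.239] pointing down, gripper open.
Joint ranges: [-2.94, 2.94], [-0.97, 2.17], [0.19, 2.56], [-1.23, 4.37], [0.02, 3.11], [-2.88, 2.88]. Speed limits (rad/s): [2.39, 2.39, 3.01, 3.14, 3.14, 3.14].

### API

Orientations are given as [roll, pitch, yaw] about the fixed x, y, z axes, in that order (R = Rz(yaw) Ry(pitch) Rx(roll)).
In Python, from workcell import r, cams gives the robot as it stands. The module is installed in compiled form; this text tells all that it offers.
- The arm moves only by the shell command python3 -m jog 'ROWS' [OPENING]. ROWS is JSON, a list of rows, each a list of 2 entries, a list of its own where there are three numbers: the shift along the tool's x, y, z scaled (see below), then the turn about the tool's z scaled (see below). A call has 1 to 8 rows; each row shifts and turns the commanded pose from where the row before left it, along the tool's axes as they then stand; what a row does not reach is not made up. The controller multiplies each number of a shift by 200 mm and each number of a turn by 10 degrees. A row lasts 1/8 s, in which the tool goes at most 62.5 mm and 10.7 degrees, less where a joint would pass 70% of its speed; a pose out of reach is approached as far as the arm can. A call with a number of a shift or a turn outside -1 to 1 is refused whole. A call with a gripper value outside its range is refused whole. OPENING is the opening, from -1 (shut) to 1 (fully open), set as the call begins (- or left out, the last holds). The fingers move at their own pace and stop on an object; the grip force is fixed at half the most. Time passes only in rows, so rows that do not move let the fingers close. It gives the time, the measured TCP pose, the force, the opening and the grip force at its end, in the units of the state.
- r.state(): the state, without advancing time (a new reading comes with each control period).
- cams.camera(name): name is "scene" or "top"; returns the picture (480x640x3 uint8, red, green, blue); there is no depth.
- cams.camera_model(name): a dict with "camera_matrix" (3x3 intrinsics, pixels), "rvec" (rotation vector, rad) and "tvec" (3), from world to camera coordinates, as OpenCV has them. Camera axes: x right, y down, z forward; pixel columns grow to the right and rows downward; lengths in m; the calibration is good to about 2 mm. A picture is of the moment at which its call begins. camera_model takes no time and is no camera call.
- r.hand_in(): hands the job in; it is judged then, once.
The state is a dict: "time": time; "joint_positions": joint angles; "dq": joint speeds; "joint_torque": joint torques, N m; "eef_pos": TCP position; "tool_rot": TCP orientation; "wrist_force": force on the tool from outside, world axes, zero at the start; "wrist_torque": the same for the moment, N m; "finger_gap": opening from 0.0 (shut) to 1.0 (fully open); "grasp_force": force on a finger pad.
Only numpy, scipy, OpenCV 4.12 (cv2) and the standard library are available. Lean on these libraries where they do the work, as an engineer would, in place of code of your own. Each camera call takes 0.05 s, during which the arm holds its last target. There are 200 camera calls.

## Working session

There is one attempt and no reset: what is moved stays moved. The work goes in short steps, Python scripts to look and compute and a shell command to move; the robot and the scene stay as the last step left them, time stands still between calls to the robot, and variables do not carry over. Pictures are saved under pics/ and viewed, at most 14 in all, crops included, and the job is handed in when it is done.

```bash
mkdir -p pics
cat > h.py <<'E'
import numpy as np, cv2
from workcell import r, cams
def snap(name, fn=None):
    im=cams.camera(name)
    if fn: cv2.imwrite('pics/'+fn, cv2.cvtColor(im,cv2.COLOR_RGB2BGR))
    return im
def ray(name,u,v,z):
    m=cams.camera_model(name); R,_=cv2.Rodrigues(np.array(m['rvec'],float)); t=np.array(m['tvec'],float).ravel()
    d=R.T@np.linalg.inv(np.array(m['camera_matrix']))@np.array([u,v,1.]); c=-R.T@t
    return c+d*(z-c[2])/d[2]
def proj(name,p):
    m=cams.camera_model(name)
    return cv2.projectPoints(np.array([p],float),np.array(m['rvec'],float),np.array(m['tvec'],float),np.array(m['camera_matrix'],float),None)[0].ravel()
E
python3 - <<'E'
from h import *
snap('top','top0.png'); snap('scene','scene0.png')
for n in('top','scene'):
    m=cams.camera_model(n);R,_=cv2.Rodrigues(np.array(m['rvec'],float));print(n,-R.T@np.array(m['tvec']).ravel(),R[2],m['camera_matrix'])
print(r.state())
E
```

```text
top [0.42434811 0.01495984 1.27839724] [ 0.13183191 -0.01052526 -0.99121621] [[500.38474326   0.         320.53527191]
 [  0.         500.38474326 233.11450846]
 [  0.           0.           1.        ]]
scene [1.65651745 0.00794812 1.02241287] [-0.74338579 -0.00677237 -0.66882861] [[589.38715829   0.         326.430581  ]
 [  0.         589.38715829 239.46774513]
 [  0.           0.           1.        ]]
{'time': 0.1, 'joint_positions': array([ 9.85614820e-01,  3.13376344e-01,  1.49833132e+00, -1.58229271e-05,
        1.33099260e+00, -2.23377905e-01]), 'dq': array([ 5.81374358e-04, -2.82823775e-05, -2.89571318e-03,  7.40430487e-04,
       -2.62720900e-04, -8.15233757e-04]), 'joint_torque': array([ 2.89561467e-03, -4.02812147e+01, -2.52643096e+01,  6.96017244e-02,
        3.42114398e-02, -8.76200488e-05]), 'eef_pos': array([0.18571507, 0.49083032, 0.23823857]), 'tool_rot': array([-3.14050916e+00, -2.30379306e-04,  2.77979269e+00]), 'wrist_force': array([ 0.30424895, -0.88630169, -0.5506163 ]), 'wrist_torque': array([-0.00622835, -0.02166438,  0.05257152]), 'grasp_force': 0.0, 'finger_gap': 0.9991219653858131}
```

View pics/top0.png

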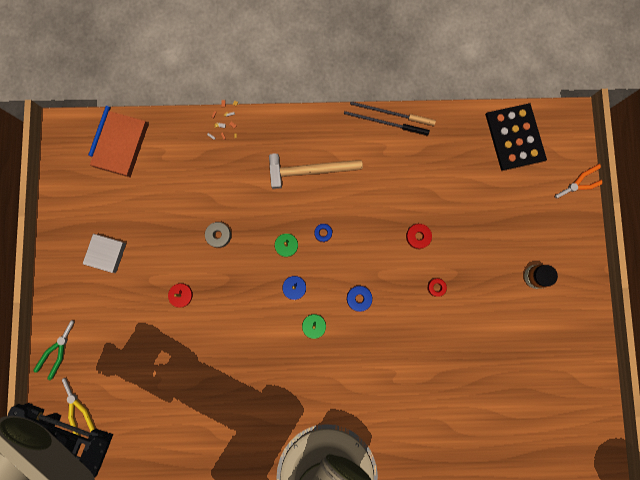

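View pics/scene0.png

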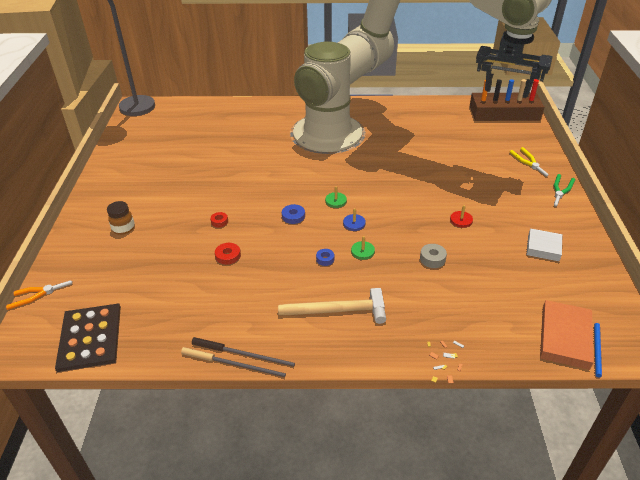

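Top view: red stand at (180,295), blue stand (294,288), red_large (419,236), red_small (437,287), blue_large (359,298), blue_small (323,233), grindstone (217,235). The green stands at (286,245) and (314,326) are decoys.

```bash
cat >> h.py <<'E'
def mask(im,col):
    h=cv2.cvtColor(im,cv2.COLOR_RGB2HSV); H,S,V=h[...,0],h[...,1],h[...,2]
    if col=='red': m=((H<5)|(H>174))&(S>170)&(V>90)
    elif col=='blue': m=(H>105)&(H<125)&(S>120)&(V>60)
    elif col=='green': m=(H>45)&(H<80)&(S>120)
    return m.astype(np.uint8)
def blobs(name,im,col,z=0.018):
    c,_=cv2.findContours(mask(im,col),cv2.RETR_EXTERNAL,cv2.CHAIN_APPROX_NONE)
    for k in c:
        if cv2.contourArea(k)<120: continue
        k=cv2.convexHull(k)
        P=np.array([ray(name,u,v,z)[:2] for u,v in k[:,0]],np.float32)
        (x,y),rad=cv2.minEnclosingCircle(P)
        (u,v),_=cv2.minEnclosingCircle(k.astype(np.float32))
        print(name,col,'px',round(u),round(v),'xy %.4f %.4f diam %.4f'%(x,y,2*rad))
E
python3 - <<'E'
from h import *
for n in('top','scene'):
    im=snap(n)
    for c in('red','blue','green'): blobs(n,im,c)
    if n=='top':
        for u,v in((217,235),(541,275),(276,170),(320,167),(103,253)): print(u,v,ray(n,u,v,0.02))
E
```

```text
top red px 180 295 xy 0.4441 0.3571 diam 0.0590
top red px 437 287 xy 0.4488 -0.2877 diam 0.0455
top red px 419 236 xy 0.5794 -0.2484 diam 0.0639
top blue px 359 298 xy 0.4261 -0.0910 diam 0.0628
top blue px 294 287 xy 0.4567 0.0716 diam 0.0586
top blue px 323 232 xy 0.5943 -0.0040 diam 0.0458
top blue px 98 130 xy 0.8750 0.5730 diam 0.1375
top green px 50 360 xy 0.2943 0.6711 diam 0.0919
top green px 314 326 xy 0.3601 0.0243 diam 0.0590
top green px 286 245 xy 0.5644 0.0899 diam 0.0588
217 235 [0.59286184 0.26379572 0.02      ]
541 275 [ 0.47274887 -0.5507524   0.02      ]
276 170 [0.75847463 0.1125193  0.02      ]
320 167 [ 0.76395234 -0.00110867  0.02      ]
103 253 [0.55370822 0.54990066 0.02      ]
scene red px 227 253 xy 0.5888 -0.2497 diam 0.0754
scene red px 219 218 xy 0.4579 -0.2869 diam 0.0593
scene red px 461 218 xy 0.4592 0.3525 diam 0.0644
scene blue px 598 350 xy 0.8856 0.5686 diam 0.1459
scene blue px 325 254 xy 0.5964 -0.0063 diam 0.0445
scene blue px 354 222 xy 0.4680 0.0700 diam 0.0582
scene blue px 293 212 xy 0.4275 -0.0931 diam 0.0623
scene green px 362 249 xy 0.5793 0.0891 diam 0.0648
scene green px 335 199 xy 0.3759 0.0237 diam 0.0657
```

```bash
python3 -m jog '[[[0,0,0],0.99],[[0,0,0],0.99],[[0,0,0],0.99],[[0,0,0],0.99],[[0,0,0],0.99],[[0,0,0],0.99],[[0,0,0],0.99],[[0,0,0],0]]' 1
python3 -m jog '[[[-0.28,0.115,0],0],[[-0.28,0.115,0],0],[[-0.28,0.115,0],0],[[-0.28,0.115,0],0],[[-0.28,0.115,0],0],[[-0.28,0.115,0],0],[[-0.28,0.115,0],0],[[0,0,0],0]]'
```

```text
time: 1.2
eef_pos: [0.1858, 0.491, 0.2386]
tool_rot: [-3.141, 0.0, 1.572]
wrist_force: [0.2, 0.1, -0.1]
finger_gap: 1.002
grasp_force: 0.0
time: 2.2
eef_pos: [0.3478, 0.0957, 0.2387]
tool_rot: [3.141, 0.0, 1.567]
wrist_force: [-0.1, 0.2, 0.2]
finger_gap: 1.001
grasp_force: 0.0
```

```bash
python3 -m jog '[[[-0.234,0.098,0.05],0],[[-0.234,0.098,0.05],0],[[-0.234,0.098,0.05],0],[[-0.234,0.098,0.05],0],[[0,0,0.25],0],[[0,0,0.25],0],[[0,0,0.2],0],[[0,0,0.15],0]]'
python3 -m jog '[[[0,0,0.08],0],[[0,0,0.04],0],[[0,0,0],0]]'
```

```text
time: 3.2
eef_pos: [0.4247, -0.0869, 0.0272]
tool_rot: [-3.14, -0.001, 1.575]
wrist_force: [-0.1, 0.0, 1.3]
finger_gap: 0.997
grasp_force: 0.0
time: 3.58
eef_pos: [0.425, -0.0877, 0.0047]
tool_rot: [-3.141, -0.0, 1.572]
wrist_force: [-0.2, -0.2, 0.2]
finger_gap: 1.002
grasp_force: 0.0
```

```bash
python3 -m jog '[[[-0.02,0.005,0],0],[[0,0,0],0]]'; python3 -m jog '[[[0,0,0],0],[[0,0,0],0],[[0,0,0],0],[[0,0,0],0],[[0,0,0],0],[[0,0,0],0]]' -1
python3 -m jog '[[[0,0,-0.05],0],[[0,0,-0.2],0],[[0,0,-0.23],0],[[0,0,0],0]]'
python3 - <<'E'
from h import *
for n in('top','scene'):
    im=snap(n,'a_%s.png'%n); blobs(n,im,'blue',0.118)
E
```

```text
time: 3.82
eef_pos: [0.4264, -0.0927, 0.0053]
tool_rot: [3.14, 0.001, 1.57]
wrist_force: [0.0, 0.1, 0.1]
finger_gap: 1.004
grasp_force: 0.0
time: 4.58
eef_pos: [0.4259, -0.0923, 0.0048]
tool_rot: [-3.142, -0.0, 1.57]
wrist_force: [0.1, 0.5, 2.2]
finger_gap: 0.705
grasp_force: 29.9
time: 5.08
eef_pos: [0.4273, -0.093, 0.1037]
tool_rot: [3.136, 0.003, 1.57]
wrist_force: [0.4, 0.3, -1.0]
finger_gap: 0.702
grasp_force: 29.9
top blue px 294 287 xy 0.4542 0.0671 diam 0.0539
top blue px 323 232 xy 0.5808 -0.0025 diam 0.0422
top blue px 98 130 xy 0.8393 0.5287 diam 0.1266
scene blue px 598 350 xy 0.9623 0.5128 diam 0.1314
scene blue px 325 254 xy 0.7022 -0.0043 diam 0.0402
scene blue px 354 222 xy 0.5884 0.0633 diam 0.0565
```

```bash
python3 -c "
import cv2
a=cv2.imread('pics/a_scene.png')[60:300,160:480]
b=cv2.imread('pics/a_top.png')[180:420,220:460]
cv2.imwrite('pics/a_c.png',cv2.hconcat([cv2.resize(a,(456,342)),cv2.resize(b,(342,342))]))"
```

```text
(no output)
```

View pics/a_c.png

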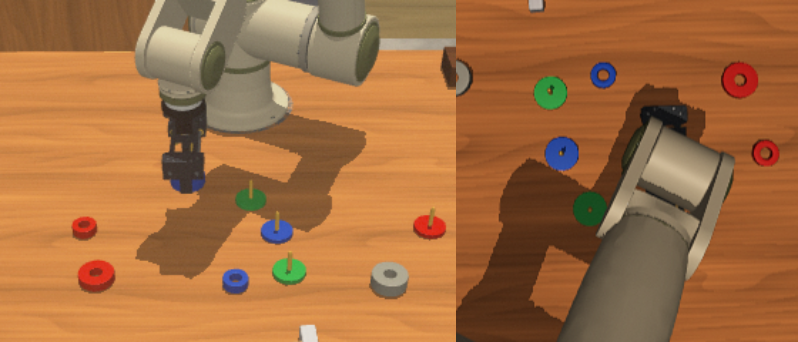

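```bash
python3 -m jog '[[[0.206,0.037,0],0],[[0.206,0.037,0],0],[[0.206,0.038,0],0],[[0.206,0.038,0],0],[[0,0,0],0],[[0,0,0],0]]'
```

```text
time: 5.92
eef_pos: [0.4555, 0.0721, 0.0998]
tool_rot: [-3.14, 0.0, 1.57]
wrist_force: [-0.8, 0.2, -0.1]
finger_gap: 0.703
grasp_force: 29.9
```

```bash
python3 -m jog '[[[0,0.008,0.12],0],[[0,0,0.12],0],[[0,0,0.1],0],[[0,0,0.06],0],[[0,0,0.018],0],[[0,0,0],0]]'
```

```text
time: 6.68
eef_pos: [0.4578, 0.0722, 0.0174]
tool_rot: [3.141, 0.0, 1.57]
wrist_force: [-0.0, 0.8, -1.1]
finger_gap: 0.706
grasp_force: 29.9
```

```bash
python3 -m jog '[[[0,0,0.008],0],[[0,0,0],0]]'; python3 -m jog '[[[0,0,0],0],[[0,0,0],0],[[0,0,0],0],[[0,0,0],0]]' 1
python3 -m jog '[[[0,0,-0.1],0],[[0,0,-0.2],0],[[0,0,-0.2],0],[[-0.2,0.25,0],0],[[-0.19,0.25,0],0],[[0,0.19,0],0],[[0,0,0],0]]'
python3 - <<'E'
from h import *
for n in('top','scene'):
    im=snap(n,'b_%s.png'%n); blobs(n,im,'blue',0.018); blobs(n,im,'blue',.028)
a=cv2.imread('pics/b_scene.png')[140:300,200:500];b=cv2.imread('pics/b_top.png')[180:350,220:460]
cv2.imwrite('pics/b_c.png',cv2.vconcat([cv2.resize(a,(560,299)),cv2.resize(b,(560,299))]))
E
```

```text
time: 6.92
eef_pos: [0.4578, 0.0725, 0.0158]
tool_rot: [3.141, 0.0, 1.57]
wrist_force: [-0.4, -0.2, -1.4]
finger_gap: 0.705
grasp_force: 29.9
time: 7.42
eef_pos: [0.4576, 0.0725, 0.0155]
tool_rot: [3.142, 0.0, 1.57]
wrist_force: [-0.5, 0.3, -0.0]
finger_gap: 1.002
grasp_force: 0.0
time: 8.3
eef_pos: [0.5953, -0.0049, 0.1148]
tool_rot: [3.142, -0.0, 1.57]
wrist_force: [-0.1, -0.5, 0.0]
finger_gap: 0.999
grasp_force: 0.0
top blue px 98 130 xy 0.8750 0.5730 diam 0.1375
top blue px 98 130 xy 0.8715 0.5686 diam 0.1364
scene blue px 598 350 xy 0.8856 0.5676 diam 0.1466
scene blue px 324 256 xy 0.6026 -0.0069 diam 0.0554
scene blue px 354 220 xy 0.4605 0.0730 diam 0.0885
scene blue px 598 350 xy 0.8932 0.5620 diam 0.1451
scene blue px 324 256 xy 0.6131 -0.0067 diam 0.0548
scene blue px 354 220 xy 0.4724 0.0724 diam 0.0876
```

View pics/b_c.png

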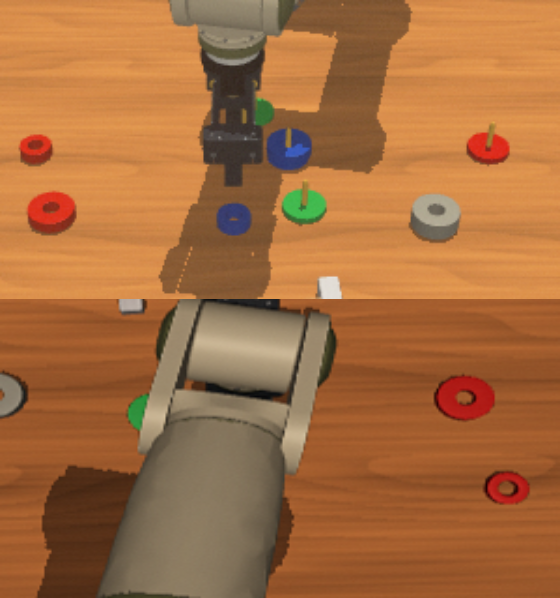

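The large blue wheel is threaded on the blue post (about (289,148) in the crop), and the gripper is above blue_small.

```bash
python3 -m jog '[[[0,0,0.22],0],[[0,0,0.2],0],[[0,0,0.1],0],[[0,0,0.028],0],[[0,0,0],0]]'; python3 -m jog '[[[0,0,0],0],[[0,0,0],0],[[0,0,0],0],[[0,0,0],0],[[0,0,0],0],[[0,0,0],0],[[0,0,0],0]]' -1
python3 -m jog '[[[0,0,-0.05],0],[[0,0,-0.2],0],[[0,0,-0.23],0],[[0.2,-0.25,0],0],[[0.185,-0.25,0],0],[[0,-0.19,0],0],[[0,0,0],0],[[0,0,0],0]]'
```

```text
time: 9.02
eef_pos: [0.594, -0.0043, 0.0066]
tool_rot: [3.141, 0.0, 1.57]
wrist_force: [-0.0, 0.1, 0.9]
finger_gap: 1.004
grasp_force: 0.0
time: 9.9
eef_pos: [0.5942, -0.0045, 0.006]
tool_rot: [3.141, 0.0, 1.57]
wrist_force: [-0.5, 0.1, 1.3]
finger_gap: 0.515
grasp_force: 30.0
time: 10.9
eef_pos: [0.4584, 0.0714, 0.1026]
tool_rot: [3.14, 0.0, 1.57]
wrist_force: [0.2, 0.3, -0.8]
finger_gap: 0.514
grasp_force: 30.0
```

```bash
python3 -m jog '[[[0,0,0.12],0],[[0,0,0.12],0],[[0,0,0.06],0],[[0,0,0.035],0],[[0,0,0],0],[[0,0,0],0]]'; python3 -m jog '[[[0,0,0],0],[[0,0,0],0],[[0,0,0],0],[[0,0,0],0],[[0,0,0],0]]' 1
python3 -m jog '[[[0,0,-0.1],0],[[0,0,-0.2],0],[[0,0,-0.1],0],[[-0.3,0.03,0],0],[[-0.3,0.03,0],0],[[-0.3,0.03,0],0],[[-0.3,0.03,0],0],[[0,0,0],0]]'
python3 - <<'E'
from h import *
for n in('top','scene'):
    im=snap(n,'c_%s.png'%n); blobs(n,im,'blue',0.046); blobs(n,im,'red',.018)
a=cv2.imread('pics/c_scene.png')[140:300,200:500];b=cv2.imread('pics/c_top.png')[180:350,220:460]
cv2.imwrite('pics/c_c.png',cv2.vconcat([cv2.resize(a,(560,299)),cv2.resize(b,(560,299))]))
E
```

```text
time: 11.65
eef_pos: [0.4578, 0.0716, 0.0355]
tool_rot: [3.14, 0.0, 1.57]
wrist_force: [-0.5, -0.4, 0.2]
finger_gap: 0.513
grasp_force: 30.0
time: 12.28
eef_pos: [0.4574, 0.0716, 0.0349]
tool_rot: [3.142, 0.0, 1.57]
wrist_force: [-0.2, -0.2, 0.4]
finger_gap: 0.997
grasp_force: 0.0
time: 13.28
eef_pos: [0.4812, -0.1717, 0.1148]
tool_rot: [3.141, 0.001, 1.566]
wrist_force: [0.6, 0.4, -0.5]
finger_gap: 1.0
grasp_force: 0.0
top blue px 293 287 xy 0.4565 0.0725 diam 0.0609
top blue px 98 130 xy 0.8650 0.5606 diam 0.1345
top red px 180 295 xy 0.4441 0.3571 diam 0.0590
top red px 420 235 xy 0.5815 -0.2512 diam 0.0619
scene blue px 598 350 xy 0.9071 0.5530 diam 0.1419
scene blue px 354 218 xy 0.4872 0.0689 diam 0.0978
scene red px 227 253 xy 0.5888 -0.2497 diam 0.0754
scene red px 219 218 xy 0.4576 -0.2870 diam 0.0586
scene red px 462 218 xy 0.4602 0.3521 diam 0.0665
```

View pics/c_c.png

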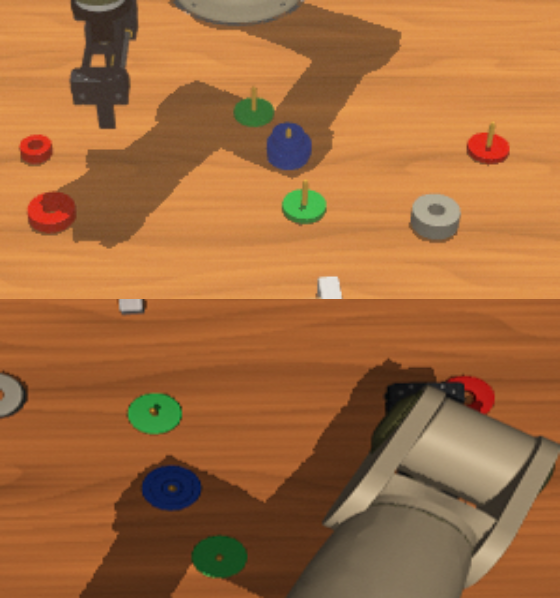

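Both blue wheels are stacked on their post (crop (289,145) and (172,488)). Red_large is next.

```bash
python3 -m jog '[[[-0.19,0.24,0],0],[[-0.19,0.24,0],0],[[0,0.015,0],0],[[0,0,0.2],0],[[0,0,0.2],0],[[0,0,0.1],0],[[0,0,0.04],0],[[0,0,0],0]]'
```

```text
time: 14.38
eef_pos: [0.5805, -0.2442, 0.0077]
tool_rot: [3.141, 0.0, 1.571]
wrist_force: [0.5, -0.1, -0.4]
finger_gap: 0.999
grasp_force: 0.0
```

```bash
python3 -m jog '[[[-0.022,0,0.012],0],[[0,0,0],0]]';python3 -m jog '[[[0,0,0],0],[[0,0,0],0],[[0,0,0],0],[[0,0,0],0],[[0,0,0],0],[[0,0,0],0]]' -1
python3 -m jog '[[[0,0,-0.05],0],[[0,0,-0.2],0],[[0,0,-0.25],0],[[0.28,-0.06,0],0],[[0.28,-0.06,0],0],[[0.28,-0.06,0],0],[[0.28,-0.06,0],0],[[0.28,-0.06,0],0]]'
python3 -m jog '[[[0.28,-0.06,0],0],[[0.28,-0.06,0],0],[[0.28,-0.06,0],0],[[0.28,-0.06,0],0],[[0.28,-0.06,0],0],[[0.15,-0.06,0],0],[[0,0,0],0],[[0,0,0],0]]'
python3 - <<'E'
from h import *
for n in('top','scene'): snap(n,'d_%s.png'%n)
a=cv2.imread('pics/d_scene.png')[120:280,360:560];b=cv2.imread('pics/top0.png')[260:330,140:227]
cv2.imwrite('pics/d_c.png',cv2.hconcat([cv2.resize(a,(400,320)),cv2.resize(b,(398,320))]))
for p in((.446,.358),(.444,.359),(.449,.356)): print([proj(n,(*p,h)).round(1) for n in('top','scene') for h in (.01,.052)])
E
```

```text
time: 14.62
eef_pos: [0.5805, -0.2494, 0.0052]
tool_rot: [3.141, 0.001, 1.57]
wrist_force: [-0.5, -0.3, 0.1]
finger_gap: 0.999
grasp_force: 0.0
time: 15.38
eef_pos: [0.5803, -0.2488, 0.0046]
tool_rot: [3.142, 0.0, 1.57]
wrist_force: [-0.6, -0.3, 2.0]
finger_gap: 0.726
grasp_force: 30.0
time: 16.38
eef_pos: [0.5199, 0.0329, 0.1052]
tool_rot: [3.141, 0.0, 1.57]
wrist_force: [1.6, 0.0, 0.2]
finger_gap: 0.722
grasp_force: 30.0
time: 17.38
eef_pos: [0.4489, 0.3405, 0.1048]
tool_rot: [3.141, 0.0, 1.57]
wrist_force: [0.6, -1.0, -0.1]
finger_gap: 0.725
grasp_force: 30.0
[array([180. , 294.3]), array([175.3, 294.2]), array([461.4, 217.7]), array([463.7, 205.4])]
[array([179.6, 295.2]), array([174.9, 295. ]), array([461.6, 217.3]), array([464., 205.])]
[array([180.8, 293.1]), array([176.2, 292.9]), array([460.8, 218.5]), array([463.2, 206.2])]
```

View pics/d_c.png

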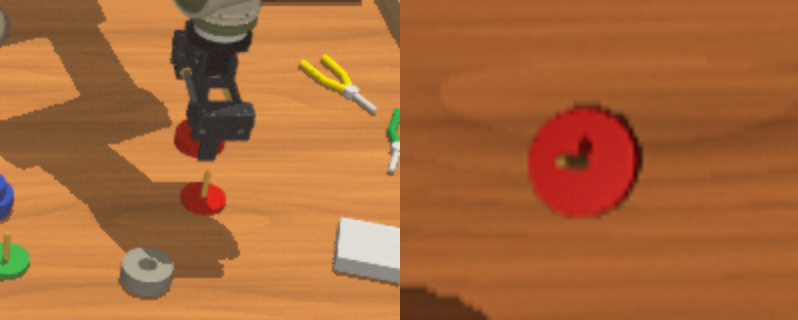

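The wheel is held behind the red post, whose tip is at about (464,206) in the scene view and (175,295) in the top view. That matches (0.446, 0.358).

```bash
python3 -m jog '[[[0.0875,-0.015,0],0],[[0,0,0.06],0],[[0,0,0.12],0],[[0,0,0.12],0],[[0,0,0.08],0],[[0,0,0.05],0],[[0,0,0.015],0],[[0,0,0],0]]'
```

```text
time: 18.48
eef_pos: [0.4457, 0.3589, 0.0158]
tool_rot: [3.141, -0.0, 1.57]
wrist_force: [-0.1, -0.4, -0.7]
finger_gap: 0.723
grasp_force: 30.0
```

```bash
python3 -m jog '[[[0,0,0],0],[[0,0,0],0],[[0,0,0],0],[[0,0,0],0]]' 1
python3 -m jog '[[[0,0,-0.1],0],[[0,0,-0.2],0],[[0,0,-0.2],0],[[-0.29,0.002,0],0],[[-0.29,0.002,0],0],[[-0.29,0.002,0],0],[[-0.29,0.002,0],0],[[-0.29,0.002,0],0]]'
python3 -m jog '[[[-0.29,0.002,0],0],[[-0.29,0.002,0],0],[[-0.29,0.002,0],0],[[-0.29,0.002,0],0],[[-0.29,0.002,0],0],[[-0.29,0,0],0],[[0,0,0],0],[[0,0,0],0]]'
python3 - <<'E'
from h import *
for n in('top','scene'): blobs(n,snap(n,'e_%s.png'%n),'red',.018)
E
```

```text
time: 18.98
eef_pos: [0.4456, 0.3588, 0.0156]
tool_rot: [3.141, -0.0, 1.57]
wrist_force: [0.8, -0.5, 0.4]
finger_gap: 1.0
grasp_force: 0.0
time: 19.98
eef_pos: [0.4472, 0.067, 0.1158]
tool_rot: [3.141, 0.0, 1.57]
wrist_force: [0.8, -0.4, 0.2]
finger_gap: 1.002
grasp_force: 0.0
time: 20.98
eef_pos: [0.449, -0.2787, 0.1153]
tool_rot: [-3.141, -0.001, 1.57]
wrist_force: [0.3, -0.4, 0.5]
finger_gap: 0.999
grasp_force: 0.0
top red px 178 294 xy 0.4454 0.3602 diam 0.0644
scene red px 461 216 xy 0.4494 0.3571 diam 0.0887
```

```bash
python3 -m jog '[[[-0.045,0.002,0.2],0],[[0,0,0.2],0],[[0,0,0.1],0],[[0,0,0.05],0],[[0,0,0],0]]'; python3 -m jog '[[[0,0,0],0],[[0,0,0],0],[[0,0,0],0],[[0,0,0],0],[[0,0,0],0],[[0,0,0],0],[[0,0,0],0]]' -1
python3 -m jog '[[[0,0,-0.05],0],[[0,0,-0.2],0],[[0,0,-0.25],0],[[0.29,-0.002,0],0],[[0.29,-0.002,0],0],[[0.29,-0.002,0],0],[[0.29,-0.002,0],0],[[0.29,-0.002,0],0]]'
python3 -m jog '[[[0.29,-0.002,0],0],[[0.29,-0.002,0],0],[[0.29,-0.002,0],0],[[0.29,-0.002,0],0],[[0.29,-0.002,0],0],[[0.29,0,0],0],[[0,0,0],0],[[0,0,0],0]]'
```

```text
time: 21.7
eef_pos: [0.4498, -0.2877, 0.0056]
tool_rot: [-3.141, -0.0, 1.571]
wrist_force: [0.6, -1.1, 1.6]
finger_gap: 1.003
grasp_force: 0.0
time: 22.58
eef_pos: [0.4496, -0.2883, 0.0056]
tool_rot: [3.142, 0.0, 1.57]
wrist_force: [-0.8, -0.0, 1.9]
finger_gap: 0.512
grasp_force: 30.0
time: 23.58
eef_pos: [0.4476, 0.0035, 0.1062]
tool_rot: [3.141, 0.0, 1.57]
wrist_force: [0.3, -0.2, -0.3]
finger_gap: 0.518
grasp_force: 30.0
time: 24.58
eef_pos: [0.4458, 0.3492, 0.1056]
tool_rot: [-3.141, 0.0, 1.57]
wrist_force: [-0.3, -0.3, 0.9]
finger_gap: 0.514
grasp_force: 30.0
```

```bash
python3 -m jog '[[[0.046,0,0],0],[[0,0,0.06],0],[[0,0,0.12],0],[[0,0,0.1],0],[[0,0,0.05],0],[[0,0,0.02],0],[[0,0,0],0],[[0,0,0],0]]'; python3 -m jog '[[[0,0,0],0],[[0,0,0],0],[[0,0,0],0],[[0,0,0],0],[[0,0,0],0]]' 1
python3 -m jog '[[[0,0,-0.1],0],[[0,0,-0.2],0],[[0,0,-0.2],0],[[-0.3,0,0],0],[[-0.3,0,0],0],[[-0.25,0,-0.1],0],[[0,0,0],0],[[0,0,0],0]]'
python3 - <<'E'
from h import *
for n in('top','scene'): blobs(n,snap(n,'f_%s.png'%n),'red',.028)
a=cv2.imread('pics/f_scene.png')[140:300,320:580];b=cv2.imread('pics/f_top.png')[200:340,140:400]
cv2.imwrite('pics/f_c.png',cv2.vconcat([cv2.resize(a,(500,299)),cv2.resize(b,(500,270))]))
E
```

```text
time: 25.58
eef_pos: [0.4462, 0.3591, 0.0361]
tool_rot: [3.141, -0.001, 1.57]
wrist_force: [-1.1, -0.0, -0.8]
finger_gap: 0.516
grasp_force: 30.0
time: 26.2
eef_pos: [0.4459, 0.359, 0.0355]
tool_rot: [3.142, -0.0, 1.57]
wrist_force: [-0.6, 0.5, 0.8]
finger_gap: 1.0
grasp_force: 0.0
time: 27.2
eef_pos: [0.4458, 0.1893, 0.1554]
tool_rot: [3.142, -0.0, 1.57]
wrist_force: [0.2, -0.2, 0.5]
finger_gap: 1.001
grasp_force: 0.0
scene red px 461 215 xy 0.4531 0.3547 diam 0.1014
```

View pics/f_c.png

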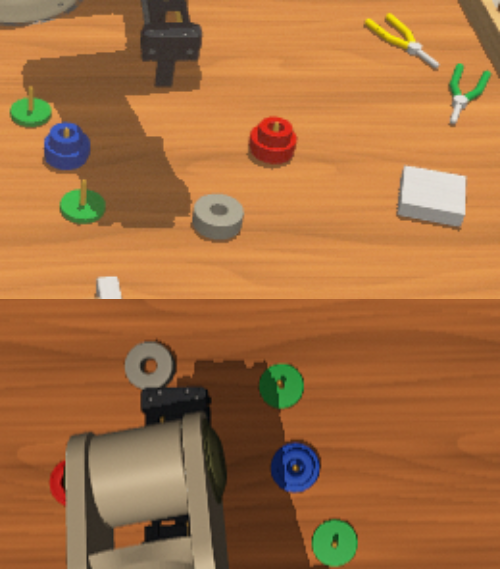

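Both stacks sit flat and threaded: red at about (272,140) and blue at about (67,147) in the crop. The arm is clear, so I'm handing in.

```bash
python3 -c "
from workcell import r
print(r.hand_in())"
```

```text
the job is handed in; nothing more can be done
None
```

All four wheels are on the stands of their colour, large below small; the job was handed in at about 27 s of the 109 s allowed, but hand-in returned no verdict, so I only have the final pictures to go by.

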